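# Lock the rotor nut of a plate centrifuge

### The arm

A 6-joint arm with a two-finger parallel gripper is mounted at the origin on the work surface. World frame = base frame: x ahead of the robot, y to its left, z up, the work surface at z = 0. Lengths are in mm, angles in rad, forces in N, time in s.
With the tool pointing down it reaches from about 325 to 900 mm from the base axis. Payload 3.5 kg.
Tool frame: the origin (TCP) lies midway between the tips of the shut fingers; the grasp point (between the pads) lies 19 mm behind it; z points along the fingers, y is the line along which they close (so a half turn about z gives the same grasp; the last joint's range is limited). The gripper opens to 85 mm and grips with 20 to 120 N. Pads are 22 mm wide; open, the fingers measure 114 mm over their backs; the gripper's body (76 mm by 85 mm) begins 54 mm behind the grasp point. The pads swing forward as they close: fully open they stand 13 mm farther back than shut.
Start: joints at [1.046, 0.276, -0.026, 1.268, 0, 1.467], TCP at [255.883, 570.216, 231.313] pointing down, gripper open.
Joint ranges: [-3.12, 3.12], [-0.85, 1.88], [-1.08, 1.24], [-1.95, 2.15], [-1.57, 1.53], [-3.14, 3.14]. Speed limits (rad/s): [2.57, 2.57, 3.14, 3.14, 3.14, 3.14].

### API

Orientations are given as a unit quaternion [w, x, y, z].
In Python, from bench import arm gives the robot as it stands.
- The arm moves only by the shell command python3 -m handwheel 'ROWS' [FORCE]. ROWS is JSON, a list that holds one entry, the list of rows, each a list of 7 numbers: the shift along the tool's x, y, z in units of 25 mm (1.0 is 25 mm), then the turn, a rotation vector about the tool's x, y, z in units of 10 degrees (1.0 is 10 degrees), then the opening, from -1 (shut) to 1 (fully open), so that 0 is half open. A call has 1 to 12 rows; each row is the pose to reach, as a shift and turn from the pose commanded when the call began, along the tool's axes at that moment; what a row does not reach only later rows make up. A row lasts 1/8 s, in which the tool goes at most 62.5 mm and 10.7 degrees, less where a joint would pass 70% of its speed; a pose out of reach is approached as far as the arm can. A call with a gripper value outside its range is refused whole. The fingers move at their own pace and stop on an object; FORCE is the grip in N (left out, the last holds). Time passes only in rows, so rows that repeat a pose let the fingers close. It gives the time, the measured TCP pose, the force, the opening and the grip force at its end, in the units of the state.
- arm.get_obs(): the state, without advancing time (a new reading comes with each control period).
- arm.capture(name): name is "scene" or "top" or "wrist"; returns a dict with "color" (420x560x3 uint8, red, green, blue), "camera_matrix" (3x3 intrinsics, pixels), "D" ([k1, k2, p1, p2, k3] as OpenCV has them; the pictures are not rectified), "pose" (4x4, takes a point from camera to world coordinates); the wrist camera has in their place "tool_from_camera" (4x4, takes a point from camera to tool coordinates, whose origin is the TCP and whose axes are the flange's). Camera axes: x right, y down, z forward; pixel columns grow to the right and rows downward; lengths in mm; the calibration is good to about 2 mm. A picture is of the moment at which its call begins: read the wrist's pose just before it. There is no depth.
- arm.finish_job(): hands the job in; it is judged then, once.
The state is a dict: "t": time; "joint_pos": joint angles; "qd": joint speeds; "tau": joint torques, N m; "position": TCP position; "eef_rot": TCP orientation; "wrist_force": force on the tool from outside, world axes, zero at the start; "torque": the same for the moment, N m; "width": finger opening in mm; "finger_force": force on a finger pad.
Only numpy, scipy, OpenCV 4.12 (cv2) and the standard library are available. Lean on these libraries where they do the work, as an engineer would, in place of code of your own. Each camera call takes 0.05 s, during which the arm holds its last target. There are 200 camera calls.

### The job

The rotor on the service stand must be locked. Tighten the slotted castle nut (clockwise seen from above, never backwards) only as far as the next slot that lines up with the cross hole in the spindle, then gently slide the orange-tabbed locking pin through slot and cross hole until its collar is against the nut, and let go. Do not force the pin where it does not want to go, and leave the microplate, the jar and the spanner where they are.

Things in the scene. Friction and masses are not known exactly. Their poses are not given: they have to be found in the camera images.
- stand: fixed cream and black stand, -65 to +135 mm along its x, +-100 mm along y. Origin at table height on the vertical spindle axis; z up. Deck top 45 mm up; on it an aluminium hub, 96 mm across, top 57 mm up, under the nut. The spindle's cross hole runs along the stand's x; the red line on the hub marks its -x mouth (robot's side); the pin may enter from either side
- hole_nominal (a point): on the spindle axis, 87.5 mm above the table: the usual height of the hole's centre line; axes as the stand's. The true hole lies up to 6 mm above or below it: find it by feel (or sight). Hole 7 mm wide, 7 mm high, right through the dark steel spindle (30 mm diameter, mouth faces 13.5 mm from the axis, solid below the hole; its top is 12 mm above the hole's centre line)
- nut_centre (a point): steel castle nut, 46 mm across flats; point on its axis half-way up its hexagon (57 to 78 mm above the table). Its x axis points along one slot and squarely out of the flat below it. At the start this slot stands 12 to 48 degrees anticlockwise (from above) of the stand's x: turn the nut clockwise by that angle. It turns stiffly (0.3 N m) and stays where it is left
- nut (a joint): how far the nut has been turned since the start, rad, clockwise (tightening) positive; 0 at the start
- pin_tab (a point): on the loose pin's orange upright tab (26 mm along x, 12 mm along y, 43 mm tall), the height to grip, across y, from above; 38 mm above the pin's underside, 18 mm below the tab's top. Rod of 5.5 mm diameter points to +x, 20 mm below this point, its flat tip (edge bevelled 0.4 mm) 84 mm ahead; collar 14 mm in diameter, front face 25 mm ahead. Dark steel foot 30 x 26 mm, 13 mm tall; 90 g in all
- pin_mid (a point): the point on the rod's axis that lies on the spindle axis when the pin is home: 47 mm ahead (x) of and 20 mm below pin_tab, 37.25 mm behind the tip, 22 mm ahead of the collar's front face. x axis along the rod to the tip
- jar_centre (a point): bystander: amber jar, 52 mm diameter, 70 mm tall; its centre half-way up. Leave alone
- microplate_centre (a point): bystander: white and grey microplate, 86 x 128 x 14 mm, lying on the table; its centre. Leave alone
- spanner_grip (a point): bystander: steel spanner 160 mm long lying on the table; a point on its handle. Leave alone
- nut_slot (a point): outer end of the nut's x slot: 21.5 mm from the nut's axis along its x, 19 mm above nut_centre. The crown on top of the hexagon is 43 mm in diameter, 17 mm tall (78 to 95 mm above the table), with six upright slots 7.5 mm wide, one every 60 degrees, open at the top, down to the hexagon's top; inside the crown is the spindle
Mind the look-alikes: they are no part of the job. Of the things that look like the part that bears pin_tab, the middle-sized one is meant.

How it is judged:
By the outcome, as a careful person would: the job done as asked, in the order asked, and still so for the second after the job is handed in, with the robot touching nothing.
It also fails if it takes over 72 s, if anything falls off the work surface, if the arm or the gripper's body presses on something with over 40 N, if the wrist force passes 120 N, or if a joint passes its speed limit or range.

## Working session

There is one attempt and no reset: what is moved stays moved. The work goes in short steps, Python scripts to look and compute and a shell command to move; the robot and the scene stay as the last step left them, time stands still between calls to the robot, and variables do not carry over. Pictures are saved under pics/ and viewed, at most 10 in all, crops included, and the job is handed in when it is done.

```bash
mkdir -p pics
cat > h.py <<'E'
import numpy as np, cv2, json
from scipy.spatial.transform import Rotation as R
from bench import arm
def cap(n,save=None):
    o=arm.get_obs(); c=arm.capture(n)
    if n=="wrist":
        q=np.array(o["eef_rot"]); T=np.eye(4); T[:3,:3]=R.from_quat(q[[1,2,3,0]]).as_matrix(); T[:3,3]=o["position"]
        c["pose"]=T@np.array(c["tool_from_camera"])
    for k in("pose","camera_matrix","D"): c[k]=np.array(c[k],float)
    if save: cv2.imwrite(save,c["color"][:,:,::-1]); np.savez(save[:-4]+".npz",**{k:c[k] for k in("pose","camera_matrix","D","color")})
    return c
def ray(c,p):
    u=cv2.undistortPoints(np.array(p,float).reshape(-1,1,2),c["camera_matrix"],c["D"]).reshape(-1,2)
    d=np.c_[u,np.ones(len(u))]@c["pose"][:3,:3].T
    return c["pose"][:3,3],d
def onz(c,p,z):
    o,d=ray(c,p); return o+d*((z-o[2])/d[:,2])[:,None]
def proj(c,P):
    T=np.linalg.inv(c["pose"]); P=np.atleast_2d(np.array(P,float))
    return cv2.projectPoints(P,cv2.Rodrigues(T[:3,:3])[0],T[:3,3],c["camera_matrix"],c["D"])[0].reshape(-1,2)
E
python3 - <<'E'
from h import *
a=cap("scene","pics/s0.png");b=cap("top","pics/t0.png")
print(a["pose"].round(2),b["pose"].round(2),b["camera_matrix"]); print(arm.get_obs())
E
```

```text
[[-1.10000e-01  6.60000e-01 -7.50000e-01  1.19633e+03]
 [ 9.90000e-01  8.00000e-02 -7.00000e-02  6.85900e+01]
 [ 1.00000e-02 -7.50000e-01 -6.60000e-01  7.10490e+02]
 [ 0.00000e+00  0.00000e+00  0.00000e+00  1.00000e+00]] [[ 1.00000e-02 -1.00000e+00  4.00000e-02  4.39440e+02]
 [-1.00000e+00 -1.00000e-02 -1.00000e-02  9.66000e+00]
 [ 1.00000e-02 -4.00000e-02 -1.00000e+00  1.07403e+03]
 [ 0.00000e+00  0.00000e+00  0.00000e+00  1.00000e+00]] [[382.49739602   0.         290.80826499]
 [  0.         382.49739602 205.01561015]
 [  0.           0.           1.        ]]
{'t': 0.1, 'joint_pos': array([ 1.04560553e+00,  2.77114089e-01, -2.77492370e-02,  1.26800946e+00,
       -2.25403200e-05,  1.46736241e+00]), 'qd': array([ 0.00042554, -0.00111464,  0.00200637,  0.00029653, -0.00089927,
        0.00129909]), 'tau': array([ 7.90196391e-04, -4.46707749e+01,  2.96128875e+01,  8.45028990e-03,
       -7.92315018e-05,  1.77409072e-05]), 'position': array([255.52803272, 569.59712035, 230.23344457]), 'eef_rot': array([-3.10264092e-04,  2.09318835e-01,  9.77846894e-01, -9.90851309e-04]), 'wrist_force': array([ 0.00774293,  0.34049922, -0.12435821]), 'torque': array([ 0.01214195, -0.05080376,  0.02927143]), 'finger_force': 0.0, 'width': 85.57232018556648}
```

View pics/s0.png

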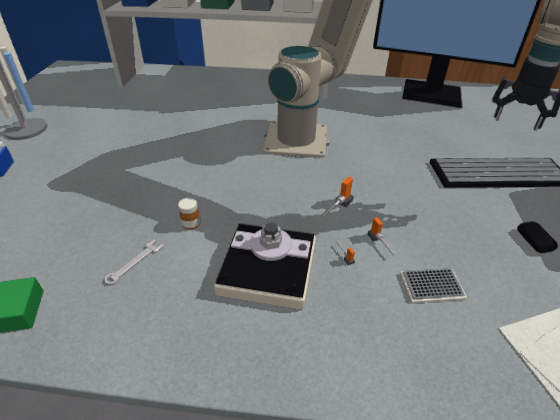

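View pics/t0.png

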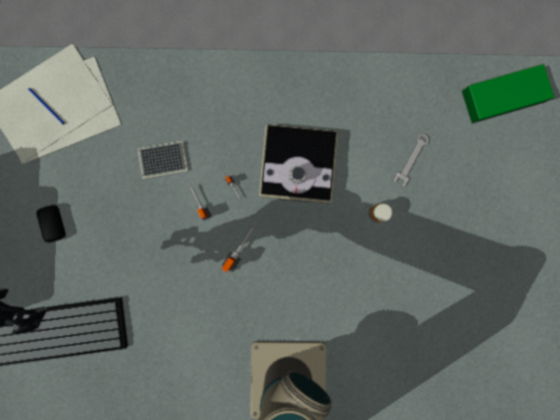

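Run:
```python
from h import *
t=np.load("pics/t0.npz");s=np.load("pics/s0.npz")
A=cv2.resize(t["color"][165:280,180:330],None,fx=5,fy=5,interpolation=3)
B=cv2.resize(s["color"][160:280,290:440],None,fx=2.0,fy=2.0)
cv2.imwrite("pics/crop0.png",A[:,:,::-1])
h=cv2.cvtColor(t["color"],cv2.COLOR_RGB2HSV)
m=cv2.inRange(h,(3,150,120),(16,255,255)); n,l,st,ce=cv2.connectedComponentsWithStats(m)
for i in range(1,n):
  if st[i][4]>8: print(st[i],ce[i].round(1),onz(t,[ce[i]],40).round(1))
c={"color":0}
for k in [(298,173),(190,187),(163,160),(382,212),(404,180)]: print(k,onz(t,[k],0).round(0),onz(t,[k],95).round(0))
for (a,b) in [((203,213),(192,187)),((229,265),(252,230)),((230,180),(243,197))]:
  P=onz(t,[a,b],18);print(np.linalg.norm(P[1]-P[0]))
```

```text
[226 176   5   7  22] [227.9 179.2] [[546. 172.  40.]]
[198 209   7   9  43] [200.9 212.9] [[453.8 243.   40. ]]
[222 258  12  14  87] [227.4 264.3] [[316.6 168.7  40. ]]
(298, 173) [[571. -19.   0.]] [[559. -16.  95.]]
(190, 187) [[527. 284.   0.]] [[519. 260.  95.]]
(163, 160) [[602. 362.   0.]] [[587. 331.  95.]]
(382, 212) [[ 464. -257.    0.]] [[ 462. -233.   95.]]
(404, 180) [[ 556. -319.    0.]] [[ 545. -290.   95.]]
78.21522159233689
114.55798203810795
59.364019054777934
```

View pics/crop0.png

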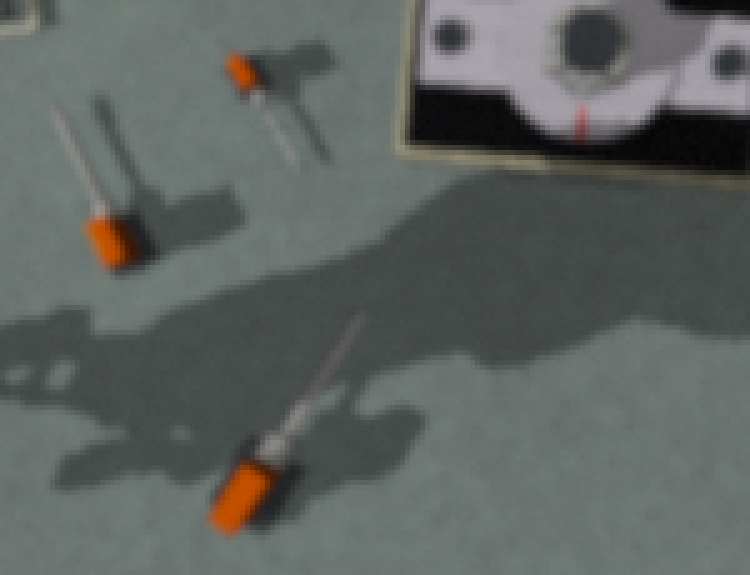

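```bash
cat >> h.py <<'E'
def RT():
    o=arm.get_obs(); return R.from_quat(np.array(o["eef_rot"])[[1,2,3,0]]), np.array(o["position"])
def go(p,yaw=None,Rg=None):
    """print shift/turn in row units; yaw=deg of tool y axis (mod 180) in world, tool down"""
    r,q=RT()
    if Rg is None:
        best=None
        for y in (yaw,yaw+180):
            a=np.radians(y); Y=np.array([np.cos(a),np.sin(a),0]); Z=np.array([0,0,-1.]); X=np.cross(Y,Z)
            g=R.from_matrix(np.c_[X,Y,Z]); v=(r.inv()*g).as_rotvec(degrees=True)
            if best is None or np.linalg.norm(v)<np.linalg.norm(best): best=v
            print("opt",v.round(1))
        v=best
    else: v=(r.inv()*Rg).as_rotvec(degrees=True)
    print("shift",(r.inv().apply(np.array(p)-q)/25).round(3),"turn",(v/10).round(3))
E
python3 - <<'E'
from h import *
r,q=RT();print(r.as_matrix().round(3)); c=arm.capture("wrist");print(np.array(c["tool_from_camera"]).round(3),np.array(c["camera_matrix"]).round(0))
go([559,-16,330],90)
E
```

```text
[[-0.912  0.409 -0.001]
 [ 0.409  0.912 -0.002]
 [ 0.    -0.002 -1.   ]]
[[ 1.00000e-03 -9.53000e-01 -3.03000e-01  7.73690e+01]
 [ 1.00000e+00  1.00000e-03  1.00000e-03 -3.49000e-01]
 [-1.00000e-03 -3.03000e-01  9.53000e-01 -1.43222e+02]
 [ 0.00000e+00  0.00000e+00  0.00000e+00  1.00000e+00]] [[360.   0. 285.]
 [  0. 360. 209.]
 [  0.   0.   1.]]
opt [ -0.1  -0.  -24.2]
opt [-0.000e+00  1.000e-01  1.558e+02]
shift [-20.663 -16.413  -3.96 ] turn [-0.009 -0.003 -2.417]
```

```bash
python3 -m handwheel '[[[-2,-1.5,0,0,0,0,1],[-4,-3,0,0,0,0,1],[-6,-4.8,0,0,0,-0.5,1],[-8,-6.4,0,0,0,-1,1],[-10,-8,0,0,0,-1.4,1],[-12,-9.5,0,0,0,-1.8,1],[-14,-11.2,0,0,0,-2.4,1],[-16,-12.8,0,0,0,-2.4,1],[-18,-14.4,0.5,0,0,-2.4,1],[-20.6,-16.4,1,0,0,-2.4,1],[-20.6,-16.4,1,0,0,-2.4,1],[-20.6,-16.4,1,0,0,-2.4,1]]]'
python3 - <<'E'
from h import *
print(arm.get_obs()["position"]); c=cap("wrist","pics/w0.png")
E
```

```text
t: 1.65
position: [558.4, -16.9, 205.3]
eef_rot: [-0.001, 0.003, 1.0, -0.0]
wrist_force: [-0.0, 0.6, 0.3]
width: 85.5
finger_force: 0.0
[558.38362112 -16.91709925 205.26895513]
```

View pics/w0.png

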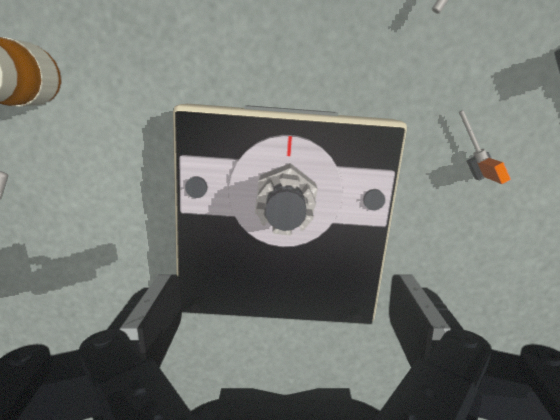

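Run:
```python
from h import *
c=np.load("pics/w0.npz")
K=[(177,108),(405,125),(374,322),(181,311)]
P=onz(c,K,45);print(P.round(1))
# corners: (-65,-100),(-65,100),(135,100),(135,-100)
S=np.array([(-65,-100),(-65,100),(135,100),(135,-100)],float)
M,_=cv2.estimateAffinePartial2D(S,P[:,:2]);print(M,np.degrees(np.arctan2(M[1,0],M[0,0])),np.hypot(*M[:,0]))
print("screws",onz(c,[(197,187),(373,199)],57)); print("red",onz(c,[(291,137),(289,156)],57))
I=c["color"][150:260,220:360]; cv2.imwrite("pics/crop1.png",cv2.resize(I,None,fx=5,fy=5,interpolation=3)[:,:,::-1])
```

```text
[[ 491.1 -104.2   45. ]
 [ 505.7   82.1   45. ]
 [ 694.5   69.6   45. ]
 [ 680.9 -118.5   45. ]]Traceback (most recent call last):
  File "<stdin>", line 7, in <module>
cv2.error: OpenCV(4.12.0) /io/opencv/modules/calib3d/src/ptsetreg.cpp:1108: error: (-215:Assertion failed) count >= 0 && to.checkVector(2) == count in function 'estimateAffinePartial2D'
```

Run:
```python
from h import *
c=np.load("pics/w0.npz")
K=[(177,108),(405,125),(374,322),(181,311)]
P=onz(c,K,45)[:,:2].copy()
S=np.array([(-65,-100),(-65,100),(135,100),(135,-100)],float)
M,_=cv2.estimateAffinePartial2D(S,P);a=np.arctan2(M[1,0],M[0,0]);print(np.degrees(a),np.hypot(*M[:,0]))
print("origin",P.mean(0)-35*np.array([np.cos(a),np.sin(a)]))
print("screws",onz(c,[(197,187),(373,199)],57)); print("red",onz(c,[(291,137),(289,156)],57))
g=c["color"].astype(int); 
# hub: bright pixels
h=cv2.cvtColor(c["color"],cv2.COLOR_RGB2HSV); print(c["color"][[170,165,215,205,180],[260,320,255,288,230]])
I=c["color"][150:260,220:360]; cv2.imwrite("pics/crop1.png",cv2.resize(I,None,fx=5,fy=5,interpolation=3)[:,:,::-1])
```

```text
-4.362925003324804 0.9466459339387933
origin [558.15344665 -15.07439066]
screws [[554.1230078  -90.26864453  57.        ]
 [565.41275349  57.16925149  57.        ]]
red [[513.43788537 -11.88851297  57.        ]
 [528.64417373 -13.52153043  57.        ]]
[[200 193 195]
 [197 189 193]
 [149 143 146]
 [ 90  92  92]
 [178 171 175]]
```

View pics/crop1.png

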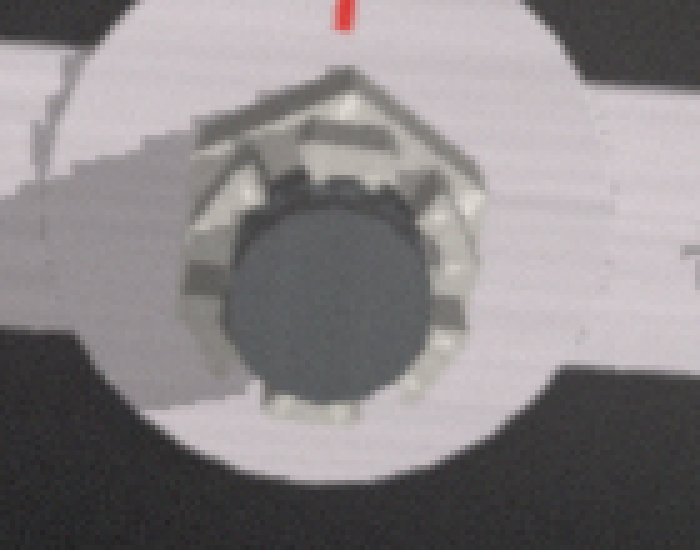

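Run:
```python
from h import *
c=np.load("pics/w0.npz")
f=lambda L,z:onz(c,[(x/5+220-.4,y/5+150-.4) for x,y in L],z)[:,:2]
S=f([(207,278),(447,312)],78);d=S[0]-S[1];print("slots LR mid",S.mean(0),"ang",np.degrees(np.arctan2(d[1],d[0])), np.linalg.norm(d))
H=f([(348,88),(478,200),(195,152)],78);print("corners",H)
for i,j in((0,1),(0,2)):
  d=H[j]-H[i];print("edge",np.linalg.norm(d),"ang",np.degrees(np.arctan2(d[1],d[0])))
O=np.array([558.8,-15.6]);v=H-O;print("corner ang",np.degrees(np.arctan2(v[:,1],v[:,0])),np.hypot(*v.T))
S2=f([(272,160),(420,182)],78)-O;print("up slots",np.degrees(np.arctan2(S2[:,1],S2[:,0])),np.hypot(*S2.T))
v=S-O;print("LR slots",np.degrees(np.arctan2(v[:,1],v[:,0])),np.hypot(*v.T))
# hub rim & spindle
E=f([(80,345),(140,405),(240,465),(340,483),(440,465),(520,420),(575,350),(575,75),(95,85),(530,10)],57)
A=np.c_[2*E,np.ones(len(E))];x=np.linalg.lstsq(A,(E**2).sum(1),rcond=None)[0];print("hub",x[:2],np.sqrt(x[2]+x[0]**2+x[1]**2))
sp=[(225,310),(260,375),(328,402),(400,375),(430,310),(415,245),(330,207),(245,245)]
for z in(94,98,102,106):
  E=f(sp,z);A=np.c_[2*E,np.ones(len(E))];x=np.linalg.lstsq(A,(E**2).sum(1),rcond=None)[0];print(z,"spindle",x[:2],np.sqrt(x[2]+x[0]**2+x[1]**2))
```

```text
slots LR mid [566.80461842 -16.95320792] ang -98.79752582091605 38.292694156570356
corners [[533.75818431 -13.62649205]
 [551.46964041   6.51267137]
 [543.58642318 -37.19497309]]
edge 26.819425433284227 ang 48.6698768308491
edge 25.53561390760839 ang -67.36348614454475
corner ang [ 175.49391888  108.34037993 -125.16455067] [25.11945992 23.29601698 26.41582447]
up slots [-144.88057187  128.10163741] [16.97282332 16.62514004]
LR slots [-75.94316876  58.10498902] [20.90014684 20.69200934]
hub [561.24893789 -15.51683859] 47.11412841275798
94 spindle [563.2854557  -16.73459219] 15.349944100034833
98 spindle [561.99316986 -16.73600033] 15.10877464143969
102 spindle [560.70088401 -16.73740848] 14.867605182859014
106 spindle [559.40859816 -16.73881662] 14.626435724275337
```

```bash
python3 -m handwheel '[[[-1.5,0,1,0,0,0,1],[-3,0,2,0,0,0,1],[-3,0,2,0,0,0,1],[-3,0,2,0,0,0,1]]]'
python3 - <<'E'
from h import *
c=cap("wrist","pics/w1.png")
p=proj(c,[[561,-16,90]])[0].astype(int);print(p)
x,y=p[0]-70,max(p[1]-55,0);print(x,y)
I=c["color"][y:y+110,x:x+140]; cv2.imwrite("pics/crop2.png",cv2.resize(I,None,fx=5.5,fy=5.45,interpolation=3)[:,:,::-1])
E
```

```text
t: 2.2
position: [631.9, -13.7, 156.5]
eef_rot: [-0.001, 0.001, 1.0, 0.0]
wrist_force: [-0.4, 0.7, 0.3]
width: 85.5
finger_force: 0.0
[281 106]
211 51
```

View pics/crop2.png

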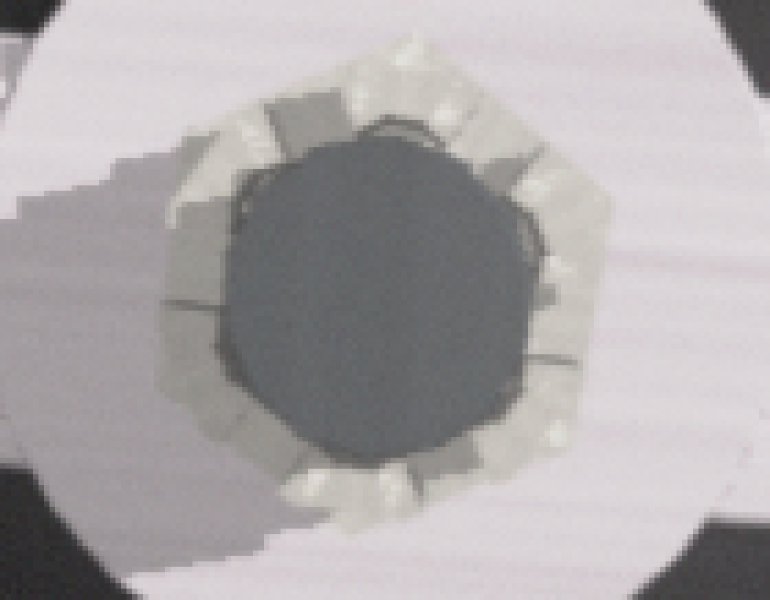

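Run:
```python
from h import *
c=np.load("pics/w1.npz"); d=np.load("pics/w0.npz")
f=lambda L,z:onz(c,[(x/5.5+211-.4,y/5.45+51-.4) for x,y in L],z)[:,:2]
H=f([(415,40),(610,195),(570,450),(345,532),(160,392),(180,150)],78)
o=H.mean(0);v=H-o;a=np.degrees(np.arctan2(v[:,1],v[:,0]));print("hex c",o,np.hypot(*v.T),a,(a%60),"normals mod60",(np.mean(a%60)+30)%60)
S=f([(310,122),(445,457)],78);e=S[0]-S[1];print("slot line",np.degrees(np.arctan2(e[1],e[0]))%60, S.mean(0))
sp=[(222,310),(260,410),(375,462),(480,420),(530,340),(510,215),(380,135),(265,180)]
for z in(94,100,106):
  E=f(sp,z);A=np.c_[2*E,np.ones(len(E))];x=np.linalg.lstsq(A,(E**2).sum(1),rcond=None)[0];print(z,"spindle",x[:2],np.sqrt(x[2]+x[0]**2+x[1]**2))
# stand yaw via red line, hub arms in w1
r=cv2.cvtColor(c["color"],cv2.COLOR_RGB2HSV)
for n,k in(("w0",d),("w1",c)):
  g=k["color"].astype(int);m=((g[...,0]-g[...,1]>80)&(abs(g[...,1]-g[...,2])<40)).astype(np.uint8)
  m[:, :230]=0;m[:,340:]=0
  ys,xs=np.nonzero(m);P=onz(k,np.c_[xs,ys],57)[:,:2];l=cv2.fitLine(P.astype(np.float32),2,0,.01,.01).ravel();print(n,len(P),np.degrees(np.arctan2(l[1],l[0])),P.mean(0), "at x=560 y=",l[3]+(560-l[2])*l[1]/l[0])
  # white/dark hub mask -> screws
  gray=k["color"].mean(2).astype(np.uint8);m=(gray>120).astype(np.uint8)
```

```text
hex c [560.64326694 -16.91416075] [26.12234708 26.61451252 26.43759008 25.61077095 26.03539597 25.82620976] [ 171.72491186  113.33648573   52.10735797   -9.04449124  -67.56095667
 -125.71026026] [51.72491186 53.33648573 52.10735797 50.95550876 52.43904333 54.28973974] normals mod60 22.47550789943429
slot line 22.363515908403173 [560.2105638  -16.99014527]
94 spindle [560.63255475 -17.07716824] 15.761187557891347
100 spindle [560.45485581 -16.98988626] 15.301697460308707
106 spindle [560.27715688 -16.90260428] 14.842207362741009
w0 67 -4.6549478 [520.09650184 -13.51610921] at x=560 y= -16.765188
w1 132 -4.316114 [519.7322176  -13.60545703] at x=560 y= -16.644596
```

Run:
```python
from h import *
go([560.5,-16.9,55],81.4)
```

```text
opt [ 0.  -0.   8.5]
opt [   0.     0.  -171.5]
shift [ 2.862 -0.123  4.085] turn [ 0.001 -0.001  0.85 ]
```

```bash
python3 -m handwheel '[[[1.5,0,0,0,0,0.4,1],[2.86,-0.12,0.5,0,0,0.85,1],[2.86,-0.12,1.2,0,0,0.85,1],[2.86,-0.12,1.8,0,0,0.85,1],[2.86,-0.12,1.8,0,0,0.85,1],[2.86,-0.12,1.8,0,0,0.85,1]]]' 60
python3 - <<'E'
from h import *
go([560.5,-16.9,55],81.4)
E
```

```text
t: 3.0
position: [562.4, -17.7, 111.6]
eef_rot: [0.0, 0.075, 0.997, -0.0]
wrist_force: [1.0, -0.7, -0.4]
width: 85.4
finger_force: 0.0
opt [ 0.   0.1 -0.1]
opt [ 1.000e-01 -0.000e+00  1.799e+02]
shift [0.083 0.021 2.264] turn [ 0.     0.005 -0.005]
```

```bash
python3 -m handwheel '[[[0.08,0.02,0.8,0,0,0,1],[0.08,0.02,1.6,0,0,0,1],[0.08,0.02,2.25,0,0,0,1],[0.08,0.02,2.25,0,0,0,1],[0.08,0.02,2.25,0,0,0,0.4],[0.08,0.02,2.25,0,0,0,0.1],[0.08,0.02,2.25,0,0,0,-0.2],[0.08,0.02,2.25,0,0,0,-0.5],[0.08,0.02,2.25,0,0,0,-0.5],[0.08,0.02,2.25,0,0,0,-0.5]]]' 60
python3 - <<'E'
from h import *
o=arm.get_obs();print(o["position"],o["width"],o["wrist_force"],o["torque"],o["finger_force"])
go([560.5,-16.9,55],55.6)
E
```

```text
t: 4.25
position: [560.4, -16.6, 56.3]
eef_rot: [0.001, 0.075, 0.997, 0.0]
wrist_force: [-1.4, 1.5, 6.1]
width: 44.4
finger_force: 63.5
[560.43244372 -16.58645085  56.33987376] 44.44985241398382 [-1.35464243  1.4658074   6.13636337] [0.46466119 0.17866824 0.10721533] 63.51128339767456
opt [ 0.1  0.1 25.8]
opt [-1.000e-01  1.000e-01 -1.542e+02]
shift [-0.004 -0.012  0.054] turn [0.008 0.01  2.575]
```

```bash
python3 -m handwheel '[[[0,0,0,0,0,0.5,-0.5],[0,0,0,0,0,1,-0.5],[0,0,0,0,0,1.5,-0.5],[0,0,0,0,0,2,-0.5],[0,0,0,0,0,2.4,-0.5],[0,0,0,0,0,2.55,-0.5],[0,0,0,0,0,2.55,-0.5],[0,0,0,0,0,2.55,-0.5]]]' 60
python3 - <<'E'
from h import *
o=arm.get_obs();print(o["position"],o["width"],o["wrist_force"],o["torque"],o["finger_force"])
go([560.5,-16.9,55],55.6); cap("wrist","pics/w2.png")
E
```

```text
t: 5.25
position: [560.4, -16.7, 56.3]
eef_rot: [0.001, 0.294, 0.956, 0.0]
wrist_force: [-0.1, 1.5, 6.4]
width: 44.7
finger_force: 63.6
[560.36713837 -16.74039931  56.34486874] 44.71529090752702 [-0.13320964  1.48305559  6.4394478 ] [ 0.2760668   0.2173003  -0.05540164] 63.63446831703186
opt [0.1 0.1 0.2]
opt [-1.000e-01  1.000e-01 -1.798e+02]
shift [-0.008 -0.002  0.054] turn [0.008 0.009 0.024]
```

```bash
python3 -m handwheel '[[[0,0,0,0,0,0,0.6],[0,0,0,0,0,0,1],[0,0,0,0,0,0,1],[0,0,-1.5,0,0,0,1],[0,0,-3.2,0,0,-1,1],[0,0,-4,0,0,-2,-1],[0,0,-4,0,0,-3,-1],[0,0,-4,0,0,-3,-1],[0,0,-4,0,0,-3,-1],[0,0,-4,0,0,-3,-1]]]' 60
python3 - <<'E'
from h import *
o=arm.get_obs();print(o["position"],o["width"],o["wrist_force"],o["torque"],o["finger_force"])
c=cap("wrist","pics/w3.png")
p=proj(c,[[560.5,-17,90]])[0].astype(int);print(p)
x,y=p[0]-70,max(p[1]-55,0);print(x,y)
I=c["color"][y:y+110,x:x+140]; cv2.imwrite("pics/crop3.png",cv2.resize(I,None,fx=5.5,fy=5.45,interpolation=3)[:,:,::-1])
go([560.5,-17,112],85.6)
E
```

```text
t: 6.55
position: [559.1, -16.9, 154.5]
eef_rot: [-0.001, 0.037, 0.999, 0.0]
wrist_force: [-0.5, 0.4, 0.1]
width: 0.1
finger_force: 0.0
[559.05804194 -16.88265377 154.45405517] 0.11487985940323407 [-0.48974969  0.4253679   0.07056723] [-0.04787831 -0.02699098  0.00034266] 0.0
[285 228]
215 173
opt [ 0.  -0.1  0.2]
opt [ 1.000e-01  0.000e+00 -1.798e+02]
shift [-0.058 -0.002  1.701] turn [ 0.    -0.006  0.018]
```

View pics/crop3.png

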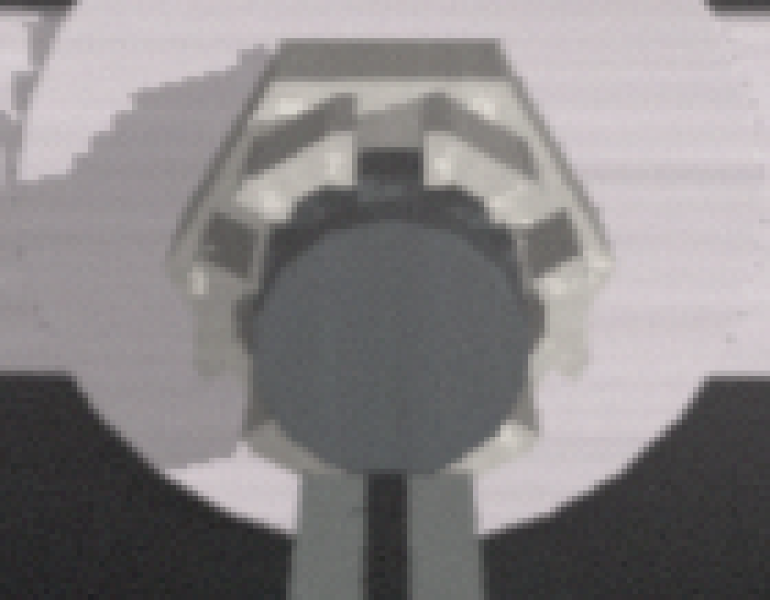

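```bash
python3 -m handwheel '[[[-0.06,0,0.8,0,0,0,-1],[-0.06,0,1.6,0,0,0,-1],[-0.06,0,1.9,0,0,0,-1],[-0.06,0,1.9,0,0,0,-1],[-0.06,0,1.9,0,0,0,-1]]]'; for i in 1 ; do python3 -m handwheel '[[[0,0,0.04,0,0,0,-1],[0,0,0.04,0,0,0,-1]]]';  python3 -m handwheel '[[[0,0,0.04,0,0,0,-1],[0,0,0.04,0,0,0,-1]]]'; python3 -m handwheel '[[[0,0,0.04,0,0,0,-1],[0,0,0.04,0,0,0,-1]]]'; done
```

```text
t: 7.22
position: [561.7, -17.1, 108.4]
eef_rot: [0.001, 0.036, 0.999, -0.0]
wrist_force: [0.2, -0.4, 0.7]
width: 0.3
finger_force: 0.0
t: 7.48
position: [561.3, -17.1, 107.0]
eef_rot: [0.0, 0.036, 0.999, -0.0]
wrist_force: [0.4, -0.2, 0.6]
width: 0.2
finger_force: 0.0
t: 7.72
position: [560.9, -17.0, 105.5]
eef_rot: [-0.0, 0.036, 0.999, 0.0]
wrist_force: [0.5, 0.3, -0.4]
width: -0.2
finger_force: 0.0
t: 7.98
position: [561.1, -17.0, 104.9]
eef_rot: [0.0, 0.036, 0.999, -0.0]
wrist_force: [-0.2, -0.4, 3.6]
width: 0.3
finger_force: 1.6
```

```bash
python3 -m handwheel '[[[0,0,0.03,0,0,0,-1],[0,0,0.03,0,0,0,-1]]]';  python3 -m handwheel '[[[0,0,0.03,0,0,0,-1],[0,0,0.03,0,0,0,-1],[0,0,0.03,0,0,0,-1]]]'; python3 -c "
from h import *
for i in range(3): print(arm.get_obs()['position'],arm.get_obs()['wrist_force']); arm.capture('top')"
```

```text
t: 8.22
position: [561.1, -17.0, 104.9]
eef_rot: [0.0, 0.036, 0.999, -0.0]
wrist_force: [-2.7, -0.0, 7.3]
width: -0.1
finger_force: 3.8
t: 8.6
position: [561.1, -17.0, 104.9]
eef_rot: [0.0, 0.036, 0.999, -0.0]
wrist_force: [-5.3, 1.3, 11.7]
width: 0.2
finger_force: 5.7
[561.11476693 -17.02268535 104.88606676] [-5.34655441  1.2676381  11.69435312]
[561.12538989 -17.02117437 104.87363651] [-4.18806251  0.84427492 11.13857425]
[561.13087059 -17.04683632 104.87568838] [-3.21366318 -0.24473827 11.09141513]
```

```bash
python3 -m handwheel '[[[0,0,-2,0,0,0,-1],[0,0,-3,0,0,0,1]]]' >/dev/null
python3 - <<'E'
from h import *
go([454,243,190],110)
E
```

```text
opt [ -0.    0.2 -24.2]
opt [2.000e-01 1.000e-01 1.558e+02]
shift [ 5.07  10.065 -0.41 ] turn [-0.005  0.017 -2.417]
```

```bash
python3 -m handwheel '[[[1,2,-0.4,0,0,0,1],[2,4,-0.4,0,0,-0.6,1],[3,6,-0.4,0,0,-1.2,1],[4,8,-0.4,0,0,-1.8,1],[5,10,-0.4,0,0,-2.4,1],[5,10,-0.4,0,0,-2.4,1],[5,10,-0.4,0,0,-2.4,1]]]'
python3 - <<'E'
from h import *
c=cap("wrist","pics/w4.png")
h=cv2.cvtColor(c["color"],cv2.COLOR_RGB2HSV)
m=cv2.inRange(h,(3,150,60),(18,255,255)); n,l,st,ce=cv2.connectedComponentsWithStats(m)
for i in range(1,n):
  if st[i][4]>60: print(st[i],ce[i].round(1),onz(c,[ce[i]],50).round(1))
E
```

```text
t: 9.88
position: [454.4, 241.3, 187.8]
eef_rot: [-0.0, -0.172, 0.985, -0.0]
wrist_force: [0.3, -0.5, -0.7]
width: 85.4
finger_force: 0.0
[227   0  26  13 197] [238.9   4.2] [[337.  164.8  50. ]]
[273 171  18  41 558] [282.  191.9] [[453.2 238.1  50. ]]
[169 242  22  29 424] [179.8 255.4] [[535.6 175.   50. ]]
```

View pics/w4.png

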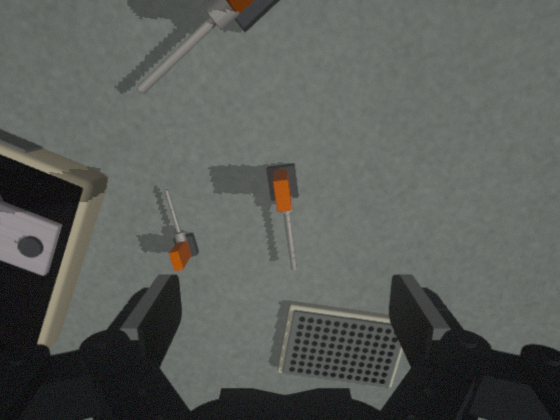

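Run:
```python
from h import *
c=np.load("pics/w4.npz"); g=c["color"].astype(int)
print(g[240,278:300].mean(1).round(),g[262:276,293].mean(1).round())
pts=[]
for y in range(222,266):
  r=g[y,276:304].mean(1); b=np.median(r); w=np.clip(r-b-15,0,None)
  if w.sum()>30: pts.append(((np.arange(276,304)*w).sum()/w.sum(),y))
pts=np.array(pts);P=onz(c,pts,18)[:,:2]
l=cv2.fitLine(P.astype(np.float32),cv2.DIST_HUBER,0,.01,.01).ravel();d=l[:2]*(np.sign(l[0]));yaw=np.degrees(np.arctan2(d[1],d[0]));print(len(pts),"yaw",yaw)
tip=onz(c,[(293.3,269.5)],18)[0,:2];tip=l[2:]+d*((tip-l[2:])@d);print("tip",tip,"tab from tip",tip-84*d)
# tab silhouette: project model box corners check
hm=cv2.inRange(cv2.cvtColor(c["color"],cv2.COLOR_RGB2HSV),(3,150,60),(18,255,255));hm[:,:265]=0;hm[:,305:]=0;hm[:160]=0
ys,xs=np.nonzero(hm);print("mask bbox",xs.min(),xs.max(),ys.min(),ys.max())
t=tip-84*d;n=np.array([-d[1],d[0]])
for z in(13,56):
  print(z,proj(c,[np.r_[t+sx*13*d+sy*6*n,z] for sx in(-1,1) for sy in(-1,1)]).round(0).tolist())
```

```text
[114. 113. 114. 110. 109. 111. 110. 109. 111.  96.  97. 119. 138. 146.
 133. 119. 113. 113. 115. 115. 115. 117.] [135. 132. 132. 127. 126. 124. 125. 121. 118. 117. 118. 115. 115. 116.]
7 yaw 26.994177
tip [529.87901687 278.36265475] tab from tip [455.03059005 240.23506076]
mask bbox 273 290 171 211
13 [[275.0, 171.0], [289.0, 169.0], [279.0, 198.0], [292.0, 197.0]]
56 [[274.0, 182.0], [289.0, 180.0], [278.0, 213.0], [293.0, 211.0]]
```

Run:
```python
from h import *
c=np.load("pics/w4.npz"); g=c["color"].astype(int)
pts=[]
for y in range(216,266):
  x0=int(287.7+(y-213)*0.1); r=g[y,x0-5:x0+7].mean(1); w=np.clip(r-118,0,None)
  if w.sum()>15: pts.append(((np.arange(x0-5,x0+7)*w).sum()/w.sum(),y))
pts=np.array(pts)
P=onz(c,pts,18)[:,:2]
l=cv2.fitLine(P.astype(np.float32),cv2.DIST_HUBER,0,.01,.01).ravel();d=l[:2]*np.sign(l[0]);n=np.array([-d[1],d[0]])
print(len(pts),"yaw",np.degrees(np.arctan2(d[1],d[0])),"rms",((P-l[2:])@n).std())
tip=onz(c,[(293.3,269.5)],18)[0,:2];tip=l[2:]+d*((tip-l[2:])@d);t=tip-84*d;print("tip",tip,"tab",t)
hm=cv2.inRange(cv2.cvtColor(c["color"],cv2.COLOR_RGB2HSV),(3,150,60),(18,255,255));hm[:,:265]=0;hm[:,305:]=0;hm[:160]=0
q,_=cv2.findContours(hm,0,2);q=max(q,key=cv2.contourArea)
# bright top face
v=cv2.cvtColor(c["color"],cv2.COLOR_RGB2HSV)[...,2];tm=((hm>0)&(v>170)).astype(np.uint8)
ys,xs=np.nonzero(tm);print("top",xs.min(),xs.max(),ys.min(),ys.max(),len(xs))
R_=cv2.minAreaRect(np.c_[xs,ys].astype(np.float32));B=onz(c,cv2.boxPoints(R_),56)[:,:2];print(R_,B.mean(0));print(B)
```

```text
48 yaw 26.996616 rms 0.08821780467280206
tip [529.88403398 278.35269015] tab [455.03723222 240.22190706]
top 277 288 184 207 28
((282.8122863769531, 195.4671173095703), (24.025157928466797, 9.159918785095215), 83.9909896850586) [454.21817853 239.25895651]
[[446.88777043 231.75867137]
 [443.72636197 238.22192232]
 [461.50749683 246.82419762]
 [464.7510849  240.23103472]]
```

Run:
```python
from h import *
go([454.8,240,20],117)
```

```text
opt [-0.  -0.  -7.2]
opt [ -0.    0.  172.8]
shift [ 0.007 -0.028  6.714] turn [-0.002 -0.001 -0.723]
```

```bash
python3 -m handwheel '[[[0,0,2,0,0,-0.5,0.6],[0,-0.03,4,0,0,-0.72,0.2],[0,-0.03,4,0,0,-0.72,0],[0,-0.03,4,0,0,-0.72,0],[0,-0.03,4,0,0,-0.72,0]]]' 50
python3 - <<'E'
from h import *
go([454.8,240,20],117)
E
```

```text
t: 10.55
position: [457.1, 241.2, 90.6]
eef_rot: [0.002, -0.233, 0.972, 0.0]
wrist_force: [-0.2, 0.3, 0.2]
width: 42.7
finger_force: 0.0
opt [-0.   0.3 -0. ]
opt [  0.4   0.  180. ]
shift [1.170e-01 2.000e-03 2.822e+00] turn [-0.003  0.027 -0.003]
```

```bash
python3 -m handwheel '[[[0.04,0,1,0,0,0,0],[0.04,0,2,0,0,0,0],[0.04,0,2.75,0,0,0,0],[0.04,0,2.75,0,0,0,0],[0.04,0,2.75,0,0,0,0],[0.04,0,2.75,0,0,0,0]]]'
python3 - <<'E'
from h import *
go([454.8,240,20],117)
E
```

```text
t: 11.3
position: [455.2, 240.8, 20.8]
eef_rot: [0.001, -0.234, 0.972, 0.0]
wrist_force: [-0.2, -0.1, 0.9]
width: 43.3
finger_force: 0.0
opt [-0.   0.2  0. ]
opt [  -0.3   -0.  -180. ]
shift [ 0.028 -0.021  0.032] turn [-0.002  0.017  0.003]
```

```bash
python3 -m handwheel '[[[0.02,-0.02,0,0,0,0,-0.3],[0.02,-0.02,0,0,0,0,-0.6],[0.02,-0.02,0,0,0,0,-0.9],[0.02,-0.02,0,0,0,0,-0.9],[0.02,-0.02,0,0,0,0,-0.9],[0.02,-0.02,0,0,0,0,-0.9]]]' 50
python3 - <<'E'
from h import *
o=arm.get_obs();print(o["position"],o["wrist_force"],o["width"])
E
python3 -m handwheel '[[[0.02,-0.02,-1,0,0,0,-0.9],[0.02,-0.02,-2.5,0,0,0,-0.9],[0.02,-0.02,-4.5,0,0,0,-0.9],[0.02,-0.02,-5.2,0,0,0,-0.9],[0.02,-0.02,-5.2,0,0,0,-0.9],[0.02,-0.02,-5.2,0,0,0,-0.9]]]'
python3 - <<'E'
from h import *
cap("wrist","pics/w5.png");go([480,-10,140],85.6)
E
```

```text
t: 12.05
position: [453.8, 239.6, 19.6]
eef_rot: [0.0, -0.234, 0.972, -0.0]
wrist_force: [0.4, 0.3, 5.2]
width: 11.7
finger_force: 49.1
[453.78521911 239.60158749  19.57732301] [0.42266488 0.27976605 5.23245395] 11.677898778209048
t: 12.8
position: [452.3, 238.5, 147.8]
eef_rot: [-0.001, -0.234, 0.972, -0.0]
wrist_force: [-0.7, -0.4, -1.0]
width: 11.4
finger_force: 48.6
opt [-0.  -0.2 31.4]
opt [   0.3   -0.  -148.6]
shift [ 3.516 -9.359  0.305] turn [-3.000e-03 -2.000e-02  3.143e+00]
```

View pics/w5.png

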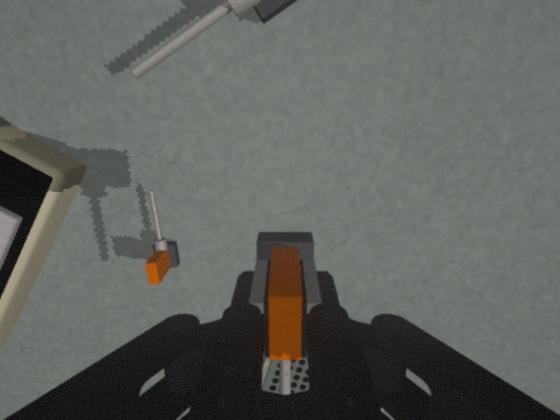

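Run:
```python
from h import *
c=np.load("pics/w5.npz"); r,q=RT()
P=[[-84+dx,0,0] for dx in (-1,1,3)]
for off in (0,1.6,4,-2): print(off,proj(c,q+r.apply([-85+0,0,off])).round(1),proj(c,q+r.apply([-26,0,off])).round(1))
I=c["color"][330:420,240:330].mean(2); print(I[20:90:4,45].round())
d=np.array([np.cos(np.radians(-4.4)),np.sin(np.radians(-4.4))]);A=np.array([560.5,-16.8]);t=A-123*d;print(t);go([*t,140],85.6)
```

```text
0 [[285.3 424.5]] [[285.4 326.3]]
1.6 [[285.3 421.8]] [[285.4 324.2]]
4 [[285.3 417.8]] [[285.4 321.1]]
-2 [[285.3 427.9]] [[285.4 329. ]]
[ 67.  83.  88. 130. 130. 131. 122. 134. 133. 131. 135. 100.  24.  23.
  23.  19.  28.  23.]
[437.86251148  -7.36355954]
opt [-0.  -0.2 31.4]
opt [   0.3   -0.  -148.6]
shift [ 4.97  -8.499  0.31 ] turn [-3.000e-03 -2.000e-02  3.143e+00]
```

```bash
python3 -m handwheel '[[[0.6,-1.2,0,0,0,0.4,-0.9],[1.4,-2.6,0,0,0,0.9,-0.9],[2.3,-4,0,0,0,1.5,-0.9],[3.2,-5.5,0,0,0,2,-0.9],[4.1,-7,0.2,0,0,2.6,-0.9],[4.7,-8.1,0.3,0,0,3,-0.9],[4.97,-8.5,0.3,0,0,3.14,-0.9],[4.97,-8.5,0.3,0,0,3.14,-0.9],[4.97,-8.5,0.3,0,0,3.14,-0.9],[4.97,-8.5,0.3,0,0,3.14,-0.9]]]'
python3 - <<'E'
from h import *
go([437.9,-7.4,94.5],85.6)
E
```

```text
t: 14.1
position: [439.4, -6.0, 141.8]
eef_rot: [0.0, 0.037, 0.999, 0.0]
wrist_force: [0.2, 0.8, -0.6]
width: 11.4
finger_force: 48.9
opt [ 0.  -0.   0.1]
opt [   0.     0.  -179.9]
shift [ 0.054 -0.062  1.893] turn [ 0.001 -0.     0.014]
```

```bash
python3 -m handwheel '[[[0.05,-0.06,0.8,0,0,0.01,-0.9],[0.05,-0.06,1.6,0,0,0.01,-0.9],[0.05,-0.06,1.85,0,0,0.01,-0.9],[0.05,-0.06,1.85,0,0,0.01,-0.9],[0.05,-0.06,1.85,0,0,0.01,-0.9],[0.05,-0.06,1.85,0,0,0.01,-0.9]]]'
python3 - <<'E'
from h import *
go([437.9,-7.4,94.5],85.6)
cap("scene","pics/s1.png");c=cap("wrist","pics/w6.png")
s=np.load("pics/s1.npz");p=proj(s,[[545,-15,93]])[0].astype(int);print(p)
I=s["color"][p[1]-30:p[1]+25,p[0]-40:p[0]+40]
a=cv2.resize(I,(400,275),interpolation=3);b=cv2.resize(c["color"],(367,275))
cv2.imwrite("pics/m1.png",np.hstack([a,b])[:,:,::-1])
E
```

```text
t: 14.85
position: [438.7, -8.3, 96.3]
eef_rot: [0.001, 0.039, 0.999, -0.0]
wrist_force: [0.2, 0.5, -0.2]
width: 11.4
finger_force: 48.9
opt [-0.   0.1 -0.1]
opt [1.000e-01 0.000e+00 1.799e+02]
shift [0.035 0.034 0.073] turn [-0.001  0.009 -0.006]
[272 225]
```

View pics/m1.png

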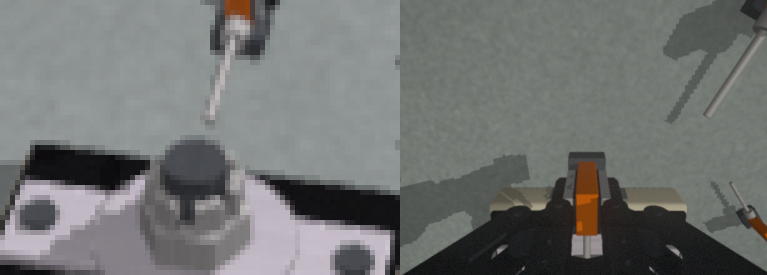

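The last picture shows the rod (left half, tip near (210,122)) pointing at the spindle, with the slot and hole facing it. I'll make a fine correction, then advance gently.

```bash
python3 -m handwheel '[[[0.03,0.03,0.07,0,0,0,-0.9],[0.03,0.03,0.07,0,0,0,-0.9],[0.03,0.03,0.07,0,0,0,-0.9]]]'
python3 - <<'E'
from h import *
d=np.array([np.cos(np.radians(-4.4)),np.sin(np.radians(-4.4))]);A=np.array([560.5,-16.8])
for k in (123,101): print(k);go([*(A-k*d),94.5],85.6)
E
```

```text
t: 15.32
position: [437.2, -7.4, 93.7]
eef_rot: [-0.0, 0.039, 0.999, 0.0]
wrist_force: [-0.4, 0.4, -0.7]
width: 11.5
finger_force: 48.9
123
opt [ 0.  -0.  -0.1]
opt [ -0.   -0.  179.9]
shift [-0.028  0.005 -0.03 ] turn [ 0.    -0.001 -0.007]
101
opt [ 0.  -0.  -0.1]
opt [ -0.   -0.  179.9]
shift [-0.908  0.006 -0.03 ] turn [ 0.    -0.001 -0.007]
```

```bash
python3 -m handwheel '[[[-0.3,0,-0.03,0,0,0,-0.9],[-0.6,0,-0.03,0,0,0,-0.9],[-0.9,0,-0.03,0,0,0,-0.9],[-0.9,0,-0.03,0,0,0,-0.9],[-0.9,0,-0.03,0,0,0,-0.9],[-0.9,0,-0.03,0,0,0,-0.9]]]'
python3 - <<'E'
from h import *
d=np.array([np.cos(np.radians(-4.4)),np.sin(np.radians(-4.4))]);A=np.array([560.5,-16.8])
for k in (101,94): print(k);go([*(A-k*d),94.5],85.6)
E
```

```text
t: 16.08
position: [459.3, -9.1, 94.4]
eef_rot: [-0.0, 0.039, 0.999, 0.0]
wrist_force: [0.8, 0.1, -0.6]
width: 11.5
finger_force: 48.9
101
opt [ 0.  -0.  -0.1]
opt [ -0.   -0.  179.9]
shift [-0.02   0.004 -0.003] turn [ 0.    -0.003 -0.006]
94
opt [ 0.  -0.  -0.1]
opt [ -0.   -0.  179.9]
shift [-0.3    0.005 -0.003] turn [ 0.    -0.003 -0.006]
```

```bash
python3 -m handwheel '[[[-0.06,0,0,0,0,0,-0.9],[-0.12,0,0,0,0,0,-0.9],[-0.12,0,0,0,0,0,-0.9]]]';python3 -m handwheel '[[[-0.06,0,0,0,0,0,-0.9],[-0.12,0,0,0,0,0,-0.9],[-0.12,0,0,0,0,0,-0.9]]]'
```

```text
t: 16.45
position: [462.9, -9.5, 94.7]
eef_rot: [0.0, 0.039, 0.999, -0.0]
wrist_force: [0.7, -0.6, -1.2]
width: 11.3
finger_force: 48.9
t: 16.82
position: [465.9, -9.7, 94.6]
eef_rot: [0.0, 0.039, 0.999, -0.0]
wrist_force: [-0.9, 0.8, -1.0]
width: 11.4
finger_force: 48.9
```

```bash
python3 -m handwheel '[[[-0.1,0,0,0,0,0,-0.9],[-0.2,0,0,0,0,0,-0.9],[-0.3,0,0,0,0,0,-0.9],[-0.4,0,0,0,0,0,-0.9],[-0.4,0,0,0,0,0,-0.9]]]';python3 -m handwheel '[[[-0.1,0,0,0,0,0,-0.9],[-0.2,0,0,0,0,0,-0.9],[-0.3,0,0,0,0,0,-0.9],[-0.4,0,0,0,0,0,-0.9],[-0.4,0,0,0,0,0,-0.9]]]'
python3 - <<'E'
from h import *
d=np.array([np.cos(np.radians(-4.4)),np.sin(np.radians(-4.4))]);A=np.array([560.5,-16.8])
go([*(A-48.1*d),94.5],85.6)
E
```

```text
t: 17.45
position: [475.9, -10.5, 94.6]
eef_rot: [0.0, 0.039, 0.999, -0.0]
wrist_force: [-0.1, -0.3, -0.4]
width: 11.5
finger_force: 48.9
t: 18.08
position: [485.9, -11.3, 94.6]
eef_rot: [0.0, 0.039, 0.999, -0.0]
wrist_force: [-0.4, -0.3, -0.3]
width: 11.6
finger_force: 48.9
opt [-0.   0.  -0.1]
opt [  0.    0.  179.9]
shift [-1.068  0.01   0.004] turn [-0.     0.001 -0.007]
```

Sliding freely; tip is well past the bore's middle.

```bash
python3 -m handwheel '[[[-0.12,0,0,0,0,0,-0.9],[-0.24,0,0,0,0,0,-0.9],[-0.36,0,0,0,0,0,-0.9],[-0.48,0,0,0,0,0,-0.9],[-0.48,0,0,0,0,0,-0.9]]]';python3 -m handwheel '[[[-0.12,0,0,0,0,0,-0.9],[-0.24,0,0,0,0,0,-0.9],[-0.36,0,0,0,0,0,-0.9],[-0.46,0,0,0,0,0,-0.9],[-0.46,0,0,0,0,0,-0.9]]]';python3 -m handwheel '[[[-0.06,0,0,0,0,0,-0.9],[-0.06,0,0,0,0,0,-0.9]]]'; python3 -m handwheel '[[[-0.06,0,0,0,0,0,-0.9],[-0.06,0,0,0,0,0,-0.9]]]'
```

```text
t: 18.7
position: [498.0, -12.2, 94.6]
eef_rot: [0.0, 0.039, 0.999, -0.0]
wrist_force: [0.4, 0.2, -1.4]
width: 11.1
finger_force: 48.9
t: 19.32
position: [509.3, -13.1, 94.6]
eef_rot: [0.0, 0.039, 0.999, 0.0]
wrist_force: [0.0, -0.6, -1.5]
width: 11.7
finger_force: 48.9
t: 19.58
position: [510.6, -13.2, 94.6]
eef_rot: [0.0, 0.039, 0.999, -0.0]
wrist_force: [0.3, -1.1, -1.3]
width: 11.4
finger_force: 48.9
t: 19.82
position: [512.1, -13.3, 94.6]
eef_rot: [0.0, 0.039, 0.999, 0.0]
wrist_force: [0.0, -0.4, -0.3]
width: 11.5
finger_force: 48.9
```

```bash
for i in 1; do python3 -m handwheel '[[[-0.04,0,0,0,0,0,-0.9],[-0.04,0,0,0,0,0,-0.9]]]'; python3 -m handwheel '[[[-0.04,0,0,0,0,0,-0.9],[-0.04,0,0,0,0,0,-0.9]]]'; python3 -m handwheel '[[[-0.04,0,0,0,0,0,-0.9],[-0.04,0,0,0,0,0,-0.9]]]'; done
```

```text
t: 20.08
position: [513.1, -13.4, 94.6]
eef_rot: [0.0, 0.039, 0.999, -0.0]
wrist_force: [-0.4, -0.2, -0.0]
width: 11.6
finger_force: 48.9
t: 20.32
position: [513.5, -13.4, 94.4]
eef_rot: [-0.001, 0.039, 0.999, 0.0]
wrist_force: [-2.1, -0.1, 0.2]
width: 11.3
finger_force: 49.0
t: 20.58
position: [513.6, -13.4, 94.1]
eef_rot: [-0.001, 0.039, 0.999, 0.0]
wrist_force: [-4.2, -0.7, 2.3]
width: 11.1
finger_force: 49.1
```

```bash
python3 -m handwheel '[[[0.03,0,0.02,0,0,0,-0.9],[0.03,0,0.02,0,0,0,-0.9],[0.03,0,0.02,0,0,0,-0.6],[0.03,0,0.02,0,0,0,-0.5],[0.03,0,0.02,0,0,0,-0.4],[0.03,0,0.02,0,0,0,-0.3],[0.03,0,0.02,0,0,0,-0.2]]]'
python3 - <<'E'
from h import *
c=cap("wrist","pics/w7.png");m=cv2.inRange(cv2.cvtColor(c["color"],cv2.COLOR_RGB2HSV),(3,150,60),(18,255,255))
n,l,st,ce=cv2.connectedComponentsWithStats(m);i=1+np.argmax(st[1:,4]);print(st[i],ce[i],onz(c,[ce[i]],129))
b=np.load("pics/w6.npz");m=cv2.inRange(cv2.cvtColor(b["color"],cv2.COLOR_RGB2HSV),(3,150,60),(18,255,255))
n,l,st,ce=cv2.connectedComponentsWithStats(m)
for i in range(1,n):
  if st[i][4]>100: print("before",st[i],ce[i])
E
```

```text
t: 21.45
position: [514.5, -13.5, 94.1]
eef_rot: [0.0, 0.039, 0.999, -0.0]
wrist_force: [0.4, -0.0, 0.5]
width: 33.9
finger_force: 0.0
[ 268  240   35  104 3306] [285.07441016 292.95251059] [[501.67486456 -12.68789012 129.        ]]
before [ 267  247   37  113 3635] [284.87235213 304.2352132 ]
before [532 331  28  37 493] [548.02636917 346.54158215]
```

```bash
python3 -m handwheel '[[[0,0,-0.7,0,0,0,-0.2],[0,0,-1.6,0,0,0,-0.2],[0,0,-2.4,0,0,0,-0.2],[0.7,0,-2.6,0,0,0,-0.6],[1.6,0,-2.6,0,0,0,-1],[2.4,0,-2.6,0,0,0,-1],[2.4,0,-2.6,0,0,0,-1],[2.4,0,-2.6,0,0,0,-1]]]'
python3 - <<'E'
from h import *
c=cap("wrist","pics/w8.png");m=cv2.inRange(cv2.cvtColor(c["color"],cv2.COLOR_RGB2HSV),(3,150,60),(18,255,255))
v=cv2.cvtColor(c["color"],cv2.COLOR_RGB2HSV)[...,2]
n,l,st,ce=cv2.connectedComponentsWithStats(m)
for i in range(1,n):
  if st[i][4]>150:
    x,y,w,h,a=st[i];print(st[i],ce[i].round(1),"v profile",v[y-2:y+h+2:3,int(ce[i][0])])
d=np.array([np.cos(np.radians(-4.4)),np.sin(np.radians(-4.4))]);A=np.array([560.5,-16.8]);n=np.array([-d[1],d[0]])
for z,k in((131,-60),(131,-34),(88,-60)): print("expect",z,k,proj(c,np.r_[A+k*d,z]).round(1))
go([*(A-92*d),91],85.6)
E
```

```text
t: 22.5
position: [454.4, -8.8, 158.8]
eef_rot: [0.0, 0.039, 0.999, -0.0]
wrist_force: [0.1, -1.6, -0.1]
width: 0.2
finger_force: 0.0
[505   0  52  12 324] [529.8   3.5] v profile []
[   0  204   26   58 1065] [ 10.5 233.2] v profile [125 125 110  91  90  98 103 103 108 109 111 107 106 105 105  99  97  97
  87 104 133]
[489 271  33  33 439] [505.6 286.7] v profile [128 129 108 101  99 101 149 140  87 103 127 126 123]
expect 131 -60 [[285.5 327.4]]
expect 131 -34 [[285.5 365.9]]
expect 88 -60 [[285.4 287.7]]
opt [-0.   0.  -0.1]
opt [  0.    0.  179.9]
shift [-0.555  0.008  2.719] turn [-0.     0.003 -0.007]
```

Run:
```python
from h import *
d=np.array([np.cos(np.radians(-4.4)),np.sin(np.radians(-4.4))]);A=np.array([560.5,-16.8])
for nme in("top","scene"):
  c=cap(nme,f"pics/{nme}9.png");m=cv2.inRange(cv2.cvtColor(c["color"],cv2.COLOR_RGB2HSV),(3,150,60),(16,255,255))
  n,l,st,ce=cv2.connectedComponentsWithStats(m)
  print(nme,[(st[i].tolist(),ce[i].round(1).tolist()) for i in range(1,n) if st[i][4]>8],"expect",proj(c,[np.r_[A-47*d,z] for z in(90,110,131)]).round(1).tolist())
```

```text
top [([226, 176, 6, 7, 27], [228.3, 179.2]), ([371, 207, 3, 11, 13], [371.9, 212.0]), ([222, 257, 13, 15, 112], [228.2, 263.9])] expect [[296.5, 190.8], [296.7, 190.2], [296.9, 189.5]]
scene [([445, 0, 115, 89, 4260], [522.7, 56.1]), ([386, 52, 46, 27, 967], [408.1, 64.9]), ([340, 177, 13, 22, 180], [346.2, 187.0]), ([271, 203, 7, 17, 97], [274.5, 211.0]), ([180, 210, 19, 11, 114], [189.5, 215.8]), ([347, 248, 7, 14, 79], [349.9, 254.2])] expect [[274.5, 217.2], [274.5, 210.8], [274.5, 203.8]]
```

```bash
python3 -m handwheel '[[[-0.35,0,0.9,0,0,0,-1],[-0.35,0,1.8,0,0,0,-1],[-0.35,0,2.72,0,0,0,-1],[-0.35,0,2.72,0,0,0,-1],[-0.35,0,2.72,0,0,0,-1]]]'; python3 -m handwheel '[[[-0.1,0,0,0,0,0,-1],[-0.2,0,0,0,0,0,-1],[-0.2,0,0,0,0,0,-1]]]'; python3 -m handwheel '[[[-0.1,0,0,0,0,0,-1],[-0.2,0,0,0,0,0,-1],[-0.2,0,0,0,0,0,-1]]]'; python3 -m handwheel '[[[-0.1,0,0,0,0,0,-1],[-0.1,0,0,0,0,0,-1]]]'
```

```text
t: 23.28
position: [464.0, -9.6, 91.7]
eef_rot: [0.0, 0.039, 0.999, -0.0]
wrist_force: [-0.1, 0.1, 0.2]
width: -0.1
finger_force: 0.0
t: 23.65
position: [468.9, -10.0, 91.6]
eef_rot: [0.001, 0.039, 0.999, -0.0]
wrist_force: [-0.1, -0.6, 0.2]
width: 0.2
finger_force: 0.0
t: 24.02
position: [473.4, -10.3, 91.1]
eef_rot: [0.0, 0.039, 0.999, -0.0]
wrist_force: [0.5, 0.4, 0.9]
width: 0.3
finger_force: 0.0
t: 24.28
position: [475.9, -10.5, 91.1]
eef_rot: [0.0, 0.039, 0.999, -0.0]
wrist_force: [-0.9, 0.5, -0.2]
width: -0.1
finger_force: 0.0
```

```bash
python3 -m handwheel '[[[-0.1,0,0,0,0,0,-1],[-0.2,0,0,0,0,0,-1],[-0.3,0,0,0,0,0,-1],[-0.3,0,0,0,0,0,-1]]]'; for k in 1; do python3 -m handwheel '[[[-0.06,0,0,0,0,0,-1],[-0.06,0,0,0,0,0,-1]]]'; python3 -m handwheel '[[[-0.06,0,0,0,0,0,-1],[-0.06,0,0,0,0,0,-1]]]';python3 -m handwheel '[[[-0.06,0,0,0,0,0,-1],[-0.06,0,0,0,0,0,-1]]]'; done | grep -E "position|force:"
```

```text
t: 24.78
position: [483.5, -11.1, 91.1]
eef_rot: [0.0, 0.039, 0.999, -0.0]
wrist_force: [-0.2, 1.2, -0.5]
width: -0.0
finger_force: 0.0
position: [484.7, -11.2, 91.1]
wrist_force: [0.1, 0.4, 0.3]
finger_force: 0.0
position: [486.1, -11.3, 91.1]
wrist_force: [0.5, -0.5, -0.1]
finger_force: 0.1
position: [486.6, -11.3, 90.8]
wrist_force: [-3.0, -0.2, 1.6]
finger_force: 1.8
```

```bash
for k in 1; do python3 -m handwheel '[[[-0.03,0,0,0,0,0,-1],[-0.03,0,0,0,0,0,-1]]]'; python3 -m handwheel '[[[-0.03,0,0,0,0,0,-1],[-0.03,0,0,0,0,0,-1]]]';  done | grep -E "position|wrist_force:"
```

```text
position: [486.7, -11.2, 90.8]
wrist_force: [-5.3, 0.4, 4.8]
position: [486.7, -11.2, 90.7]
wrist_force: [-7.0, 0.4, 5.0]
```

```bash
python3 -m handwheel '[[[0.2,0,0,0,0,0,-1],[0.5,0,0,0,0,0,-1],[1,0,0,0,0,0,-1],[2,0,-1,0,0,0,-1],[3,0,-3,0,0,0,-1],[3.5,0,-5,0,0,0,-1],[3.5,0,-5,0,0,0,1],[3.5,0,-5,0,0,0,1],[3.5,0,-5,0,0,0,1]]]'
python3 - <<'E'
from h import *
for nme in("scene","wrist"):
  c=cap(nme,f"pics/{nme}10.png");m=cv2.inRange(cv2.cvtColor(c["color"],cv2.COLOR_RGB2HSV),(3,150,60),(16,255,255))
  n,l,st,ce=cv2.connectedComponentsWithStats(m)
  print(nme,[(st[i].tolist(),ce[i].round(1).tolist()) for i in range(1,n) if 50<st[i][4]<3000])
  d=np.array([np.cos(np.radians(-4.4)),np.sin(np.radians(-4.4))]);A=np.array([560.5,-16.8])
  print(proj(c,[np.r_[A+k*d,z] for z,k in((88,-60),(131,-60),(131,-34))]).round(1).tolist())
E
```

```text
t: 27.15
position: [400.7, -4.5, 214.4]
eef_rot: [-0.001, 0.039, 0.999, 0.0]
wrist_force: [-0.0, -0.6, -0.5]
width: 54.5
finger_force: 0.0
scene [([386, 52, 46, 27, 959], [408.3, 64.9]), ([340, 177, 13, 22, 180], [346.2, 187.0]), ([271, 203, 7, 17, 98], [274.6, 211.1]), ([180, 209, 19, 12, 116], [189.6, 215.7]), ([347, 248, 7, 14, 79], [349.9, 254.2])]
[[275.6, 214.2], [275.6, 200.3], [273.4, 207.5]]
wrist [([452, 45, 75, 54, 2362], [490.4, 70.8]), ([23, 239, 53, 48, 867], [56.8, 256.9]), ([453, 294, 24, 26, 241], [464.9, 306.4]), ([277, 310, 16, 57, 817], [284.7, 338.5])]
[[285.0, 310.6], [285.1, 343.5], [285.1, 372.1]]
```

```bash
python3 -c "
from bench import arm
print(arm.finish_job())"
```

```text
the job is handed in; nothing more can be done
None
```

I turned the castle nut about 27° clockwise to the next slot, slid the middle-sized pin through until its collar met the nut, released it and handed the job in at about 27 s; the pin tail sags slightly in the hole's clearance, and no verdict was returned.

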